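Close the desiccant canister with its screw plug

TASK

Close the desiccant canister: set its screw plug upright in the mouth, press lightly and turn it backward (anticlockwise from above) until you feel the thread starts drop in, then screw it forward (clockwise) until its head sits down flush on the rim all round, and let go. Do not force or cross-thread it, and leave the cup, bottle, sherds and brush beside it alone.

Things in the scene. Friction and masses are not known exactly. Their poses are not given: they have to be found in the camera images.
- plug_wing (a point): Centre of the wing grip of the loose steel screw plug (67 mm tall, 0.1 to 0.15 kg, standing upright on the table at first). The wing is a flat upright bar 38 mm long (along this point's x), 12 mm thick (y), 30 mm tall (z); it stands on a round head 56 mm wide, 6 mm thick, whose underside lies 20 mm below this point.
- plug_head (a point): Centre of the underside of the plug's head (z up along the plug's axis). From here a shank 26 mm in diameter runs 32 mm down to the foot, which is bevelled to 20 mm.
- plug_lugs (a point): Point on the plug's axis 18 mm below the underside of its head, at the height of its three lugs: round pins 5 mm thick, 120 degrees apart, that stick out of the shank to a radius of 19.5 mm, one of them toward +x of the plug.
- mouth (a point): Centre of the mouth of the aluminium canister (bolted to the table; foot 116 mm wide, neck 62 mm outside), in the plane of its rim, 90 mm above the table; z up. The mouth is 44 mm wide at the rim. Plug fully home: plug_head at this point.
- bush_top (a point): Centre of the top face of a steel thread bush in the mouth, 6 mm below the rim; bore 28 mm (shank: 1 mm play). It has 3 entry slots for the lugs, 120 degrees apart, each 36 degrees wide, turned differently every time (this point's axes do not show it). Lugs on this face: head 14.5 mm above the rim. A slot comes within 120 degrees of anticlockwise turning; lugs fit over a range of 16 degrees.
- canister: Canister; origin on the table below the mouth. At the anticlockwise end of each slot a stop, 8 degrees wide, rises 3.5 mm above the bush (lugs on top of it: head 18 mm above the rim). Turning clockwise on top of the bush jams on the stops; anticlockwise the lugs come to the slots. In a slot the stop also blocks further anticlockwise turning. Over 60 N between plug and canister counts as forcing.
- seal_top (a point): Top of the sprung seal plate in the bore, 18.5 mm below the rim: the plug's foot meets it when the head is 13.5 mm above the rim; 2.5 N at first, then 230 N/m more. Over the slots (by chance at once) a push of 5 to 9 N sends the plug down until its head is about 4.5 mm above the rim; let go there, it rises again, unless turned clockwise under the thread.
- plug: Screw plug; origin at its foot's centre, 52 mm below plug_wing. From the slots, turned clockwise, the lugs run under the thread, which pulls the plug down 6.2 mm per rad (1.6 mm play up and down) to a level end, reached after 65 to 80 degrees, where it holds the head within 1 mm of the rim; let go sooner, it springs back. A stop ends the turn 13 degrees later; running takes under 0.2 N m.
- clay_cup: flared clay cup, 142 mm wide, 86 mm tall, origin at its underside; leave alone
- solvent_bottle: clear glass bottle with cork, 54 mm wide, 122 mm tall, origin at its underside; leave alone
- sherd_a2: small sherd, 51 x 52 x 7 mm, lying flat; leave alone
- sherd_b12: sherd, 94 x 69 x 14 mm, lying flat; leave alone
- brush_lying: thin brush, 155 mm long, lying flat; leave alone
There are look-alikes about, which are no part of the job. There is more than one size of the canister; the job needs the larger. Leave any yellow look-alike of the plug alone.

How it is judged (in metres and radians):
On the way, in this order (a step that is already met when the one before it is completed fails the run):
1. the plug stands in the mouth, resting on the thread or lower (horizontal distance between plug_head and mouth below 0.004 m and z of plug_head in the frame of mouth below 0.021 m), for 0.05 s.
2. the lugs have dropped through the slots (horizontal distance between plug_head and mouth below 0.003 m and z of plug_head in the frame of mouth below 0.007 m), for 0.1 s.
At the end, for the whole second after the job is handed in: The plug is screwed home in the canister's mouth: head underside within 1.5 mm of the rim, within 3 mm of the mouth's axis, tilted less than 3 degrees, at rest and released (horizontal distance between plug_head and mouth below 0.003 m and z of plug_head in the frame of mouth below 0.0015 m and angle between plug_head's own z axis and vertical below 0.05 rad and linear speed of plug below 0.01 m/s); the robot touches nothing.
It fails at once if the plug is forced or cross-threaded: more than 60 N between plug and canister (contact force between plug and canister above 60 N).
It fails at once if a bystander is moved by more than 2 cm (distance of any of clay_cup, solvent_bottle, sherd_a2, sherd_b12, brush_lying from where it was at the start of the episode above 0.02 m).
It also fails if it takes over 72 s, if anything falls off the work surface, if the arm or the gripper's body presses on something with over 40 N, if the wrist force passes 120 N, or if a joint passes its speed limit or range.

ROBOT

A 6-joint arm with a two-finger parallel gripper is mounted at the origin on a cart in front of the work surface, level with it; the furniture and walls round the work are solid. World frame = base frame: x ahead of the robot, y to its left, z up, the work surface at z = 0. Lengths are in mm, angles in rad, forces in N, time in s.
With the tool pointing down it reaches from about 350 to 975 mm from the base axis. Payload 7.1 kg.
Tool frame: the origin (TCP) lies at the very end of the fingers, on their centre line; the grasp point (between the pads) lies 19 mm behind it; z points along the fingers, y is the line along which they close (so a half turn about z gives the same grasp; the last joint's range is limited). The gripper opens to 88 mm and grips with 3 to 60 N. Pads are 20 mm wide; open, the fingers measure 115 mm over their backs; the gripper's body (75 mm by 178 mm) begins 61 mm behind the grasp point.
Start: joints at [-0.019, 0.423, 1.63, -0, 1.089, -0.019], TCP at [624.984, 0.026, 222.675] pointing down, gripper open.
Joint ranges: [-3, 3], [-0.9, 2.11], [0.09, 2.58], [-1.31, 4.45], [0.11, 2.69], [-2.54, 2.54]. Speed limits (rad/s): [2.39, 2.39, 3.01, 3.14, 3.14, 3.14].

INTERFACE

Orientations are given as a rotation vector (axis times angle).
In Python, from workcell import sensors, imaging, close_job gives the robot as it stands. The module is installed in compiled form; this text tells all that it offers.
- The arm moves only by the tool servo_tool, never from a script. Its argument "steps" is a list of rows, each a list of 3 entries, a list of its own where there are three numbers: the shift along the world's x, y, z in m, then the turn, a rotation vector about the world's x, y, z in degrees, then the opening, from -1 (shut) to 1 (fully open). A call has exactly 8 rows; each row shifts and turns the commanded pose from where the row before left it; what a row does not reach is not made up. A row lasts 1/12 s, in which the tool goes at most 41.7 mm and 7.16 degrees, less where a joint would pass 70% of its speed; a pose out of reach is approached as far as the arm can. A call is refused whole if a number of a shift passes 0.0417 or a number of a turn 7.16, either way. A call with a gripper value outside its range is refused whole. The fingers move at their own pace and stop on an object; the grip force is fixed at half the most. Time passes only in rows, so rows that do not move let the fingers close, or fill a call up. It gives the time, the measured TCP pose, the force, the opening and the grip force at its end, in the units of the state.
- sensors.get_obs(): the state, without advancing time (a new reading comes with each control period).
- imaging.get_image(name): name is "scene" or "side" or "wrist"; returns a dict with "color" (480x640x3 uint8, blue, green, red), "range_z" (480x640 float32, mm along the optical axis (not along the pixel's ray), 0 where there is no reading), "vertical_fov" (degrees; the focal length in pixels is half the picture's height over the tangent of half this angle, whatever the lens; pixels are square), "cx", "cy" (the principal point, pixels), "rvec" (rotation vector, rad) and "tvec" (3), from world to camera coordinates, as OpenCV has them; the wrist camera has in their place "tool_from_camera" (4x4, takes a point from camera to tool coordinates, whose origin is the TCP and whose axes are the flange's). Camera axes: x right, y down, z forward; pixel columns grow to the right and rows downward; lengths in mm; the calibration is good to about 2 mm. A picture is of the moment at which its call begins: read the wrist's pose just before it.
- close_job(): hands the job in; it is judged then, once.
The state is a dict: "t": time; "qpos": joint angles; "qvel": joint speeds; "joint_torque": joint torques, N m; "ee_pos": TCP position; "orientation": TCP orientation; "ft_force": force on the tool from outside, world axes, zero at the start; "moment": the same for the moment, N m; "width": finger opening in mm; "grasp_force": force on a finger pad.
Only numpy, scipy, OpenCV 4.12 (cv2) and the standard library are available. Lean on these libraries where they do the work, as an engineer would, in place of code of your own. Each camera call takes 0.05 s, during which the arm holds its last target. There are 200 camera calls.

## Working session

There is one attempt and no reset: what is moved stays moved. The work goes in short steps, Python scripts to look and compute and a tool call to move; the robot and the scene stay as the last step left them, time stands still between calls to the robot, and variables do not carry over. Pictures are saved under pics/ and viewed, at most 10 in all, crops included, and the job is handed in when it is done.

Besides the shell and the picture viewer there is one more tool, called after "Emit:" in YAML: its name, and indented under it one key for each argument. servo_tool: Moves the arm, as the interface text tells. Its arguments: {"type":"object","properties":{"steps":{"type":"array"}},"required":["steps"]}

```bash
mkdir -p pics; cat >h.py <<'E'
import numpy as np,cv2
from workcell import sensors,imaging,close_job
def grab(n):
    o=sensors.get_obs(); d=imaging.get_image(n); 
    f=240/np.tan(np.radians(d["vertical_fov"])/2)
    if n=="wrist":
        T=np.eye(4);T[:3,:3]=cv2.Rodrigues(np.array(o["orientation"],float))[0];T[:3,3]=o["ee_pos"]
        M=T@np.array(d["tool_from_camera"])
    else:
        E=np.eye(4);E[:3,:3]=cv2.Rodrigues(np.array(d["rvec"],float))[0];E[:3,3]=np.ravel(d["tvec"]);M=np.linalg.inv(E)
    np.savez(n+".npz",c=d["color"],z=d["range_z"],f=f,cx=d["cx"],cy=d["cy"],M=M)
    return load(n)
def load(n): return dict(np.load(n+".npz"))
def cloud(d):
    v,u=np.mgrid[:480,:640];z=d["z"]
    P=np.stack([(u-d["cx"])/d["f"]*z,(v-d["cy"])/d["f"]*z,z],-1)
    W=P@d["M"][:3,:3].T+d["M"][:3,3]; W[z==0]=np.nan
    return W
def atz(d,u,v,z):
    r=d["M"][:3,:3]@np.array([(u-d["cx"])/d["f"],(v-d["cy"])/d["f"],1]);o=d["M"][:3,3]
    return o+r*(z-o[2])/r[2]
E
python3 - <<'E'
from h import *
print(sensors.get_obs())
a=grab("scene");b=grab("side")
print(a["f"],a["M"][:3,3],b["M"][:3,3])
cv2.imwrite("pics/a.png",a["c"]);cv2.imwrite("pics/b.png",b["c"])
E
```

```text
{'t': 0.0, 'qpos': array([-1.89684979e-02,  4.23833345e-01,  1.63066286e+00, -2.77100376e-05,
        1.08859539e+00, -1.90272959e-02]), 'qvel': array([ 0.00179649, -0.0015558 , -0.00073491, -0.0001613 , -0.00082074,
        0.00072829]), 'joint_torque': array([ 1.28069914e-03, -5.44622147e+01, -2.73670936e+01,  6.42951974e-02,
        2.27214623e-02, -1.51321510e-04]), 'ee_pos': array([6.24458739e+02, 4.80728011e-02, 2.21917037e+02]), 'orientation': array([-2.22061004e+00, -2.22076919e+00,  1.66018770e-03]), 'ft_force': array([ 0.09904792, -0.14401628,  0.15595918]), 'moment': array([-0.0017287 ,  0.00471046, -0.0272984 ]), 'grasp_force': 0.0, 'width': 87.56288267269251}
573.2368160517893 [  1.27803259 658.40568152 895.27624567] [569.5807434  962.82858081 738.42822159]
```

View pics/a.png

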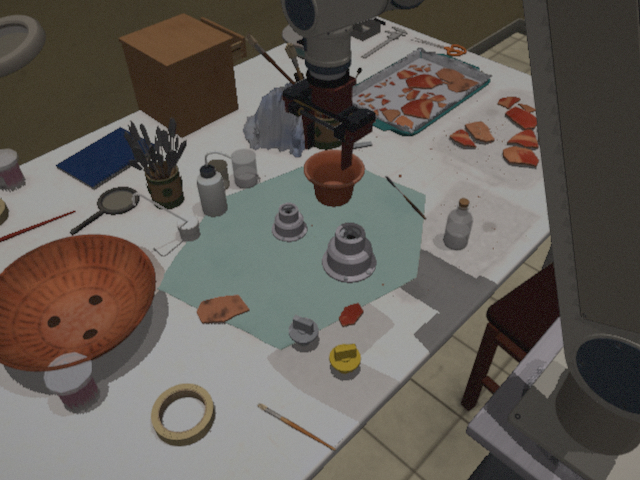

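View pics/b.png

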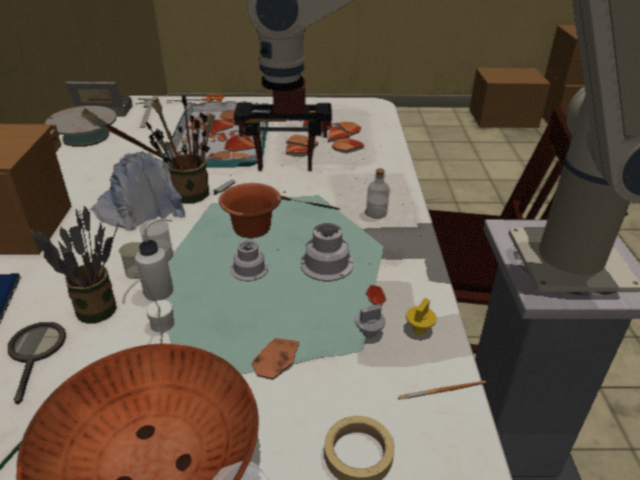

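Candidates in the scene view are a large canister at (350,240) and a small one at (289,218), and a grey plug at (303,330) and a yellow one at (345,357). I choose the large canister and the grey plug. Next I measure both and check the plug in a close crop.

```bash
python3 - <<'E'
from h import *
for n,boxes in (("scene",dict(can=(318,372,218,280),plug=(283,322,312,352))),("side",dict(can=(298,356,218,280),plug=(350,388,298,345)))):
    d=load(n);W=cloud(d)
    for k,(u0,u1,v0,v1) in boxes.items():
        P=W[v0:v1,u0:u1].reshape(-1,3);P=P[~np.isnan(P[:,0])]
        h=np.histogram(P[:,2],np.arange(-6,130,4)); print(n,k,list(zip(h[1].astype(int),h[0])))
        if k=="can": S=P[(P[:,2]>85)&(P[:,2]<95)]
        else: S=P[(P[:,2]>60)&(P[:,2]<72)]
        print(len(S),S.mean(0),S.min(0),S.max(0), (S.min(0)+S.max(0))/2)
        if k=="plug":
            e=np.linalg.svd((S-S.mean(0))[:,:2])[2][0];print("wing angle",np.degrees(np.arctan2(e[1],e[0])))
            H=P[(P[:,2]>34)&(P[:,2]<41)];print("head",len(H),H.min(0),H.max(0))
d=load("scene")["c"][200:390,240:400];s=load("side")["c"][200:390,240:440]
cv2.imwrite("pics/c.png",np.hstack([cv2.resize(d,None,fx=2.2,fy=2.2,interpolation=2),cv2.resize(s,None,fx=2.2,fy=2.2,interpolation=2)]))
E
```

```text
scene can [(np.int64(-6), np.int64(101)), (np.int64(-2), np.int64(757)), (np.int64(2), np.int64(291)), (np.int64(6), np.int64(237)), (np.int64(10), np.int64(85)), (np.int64(14), np.int64(62)), (np.int64(18), np.int64(51)), (np.int64(22), np.int64(55)), (np.int64(26), np.int64(61)), (np.int64(30), np.int64(55)), (np.int64(34), np.int64(63)), (np.int64(38), np.int64(58)), (np.int64(42), np.int64(94)), (np.int64(46), np.int64(138)), (np.int64(50), np.int64(294)), (np.int64(54), np.int64(94)), (np.int64(58), np.int64(44)), (np.int64(62), np.int64(56)), (np.int64(66), np.int64(61)), (np.int64(70), np.int64(86)), (np.int64(74), np.int64(59)), (np.int64(78), np.int64(80)), (np.int64(82), np.int64(143)), (np.int64(86), np.int64(220)), (np.int64(90), np.int64(83)), (np.int64(94), np.int64(0)), (np.int64(98), np.int64(0)), (np.int64(102), np.int64(0)), (np.int64(106), np.int64(0)), (np.int64(110), np.int64(0)), (np.int64(114), np.int64(0)), (np.int64(118), np.int64(0)), (np.int64(122), np.int64(0))]
337 [535.41560266  24.91363516  88.63520226] [505.25072398  -7.91286801  85.02169492] [567.9100
[... 3106 characters left out ...]
(np.int64(70), np.int64(0)), (np.int64(74), np.int64(0)), (np.int64(78), np.int64(0)), (np.int64(82), np.int64(0)), (np.int64(86), np.int64(0)), (np.int64(90), np.int64(0)), (np.int64(94), np.int64(0)), (np.int64(98), np.int64(0)), (np.int64(102), np.int64(0)), (np.int64(106), np.int64(0)), (np.int64(110), np.int64(0)), (np.int64(114), np.int64(0)), (np.int64(118), np.int64(0)), (np.int64(122), np.int64(0))]
146 [466.54752263 233.36399698  65.38186094] [447.91548584 221.55869748  60.03692651] [484.61904705 243.91245403  69.64360884] [466.26726644 232.73557576  64.84026767]
wing angle 18.175945844359898
head 327 [438.46969535 209.42504536  34.00240378] [493.81594493 259.90675269  40.99928323]
```

View pics/c.png

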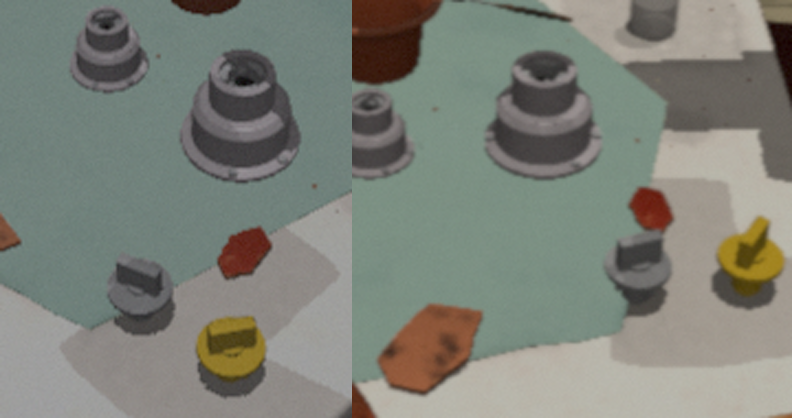

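The crop confirms the grey steel plug (grip upright) and the larger canister. The plug is near (464,232), wing at about 18° from x, and the mouth is near (538,24). Both cameras agree, and the heights fit the description. I move above the plug.

Emit:
servo_tool:
  steps:
    - [[-0.02, 0.029, 0], [0, 0, -7.1], 0]
    - [[-0.02, 0.029, 0], [0, 0, -7.1], 0]
    - [[-0.02, 0.029, 0], [0, 0, -7.1], 0]
    - [[-0.02, 0.029, 0], [0, 0, -7.1], 0]
    - [[-0.02, 0.029, 0], [0, 0, -7.1], 0]
    - [[-0.02, 0.029, 0], [0, 0, -7.1], 0]
    - [[-0.02, 0.029, 0], [0, 0, -7.1], 0]
    - [[-0.02, 0.029, 0], [0, 0, -7.1], 0]

```text
t: 0.77
ee_pos: [465.1, 231.0, 222.5]
orientation: [3.009, 0.902, -0.001]
ft_force: [0.8, 0.4, -0.3]
width: 44.1
grasp_force: 0.0
```

Emit:
servo_tool:
  steps:
    - [[0, 0, -0.01], [0, 0, -7.1], -0.1]
    - [[0, 0, -0.01], [0, 0, -7.1], -0.1]
    - [[0, 0, -0.01], [0, 0, 0], -0.1]
    - [[0, 0, -0.01], [0, 0, 0], -0.1]
    - [[0, 0, 0], [0, 0, 0], -0.1]
    - [[0, 0, 0], [0, 0, 0], -0.1]
    - [[0, 0, 0], [0, 0, 0], -0.1]
    - [[0, 0, 0], [0, 0, 0], -0.1]

```text
t: 1.43
ee_pos: [467.1, 229.8, 183.1]
orientation: [-3.096, -0.533, -0.001]
ft_force: [1.3, 0.5, -1.1]
width: 39.3
grasp_force: 0.0
```

```bash
python3 - <<'E'
from h import *
d=grab("wrist");o=sensors.get_obs();print(o["ee_pos"],o["qpos"],o["width"])
R=cv2.Rodrigues(o["orientation"])[0];print(R.round(4))
cv2.imwrite("pics/w1.png",d["c"])
W=cloud(d);P=W.reshape(-1,3);P=P[~np.isnan(P[:,0])&(np.hypot(P[:,0]-464,P[:,1]-232)<40)]
S=P[(P[:,2]>60)&(P[:,2]<75)];H=P[(P[:,2]>34)&(P[:,2]<43)]
for Q in(S,H): 
    if len(Q):
        r=cv2.minAreaRect(Q[:,:2].astype(np.float32));print(len(Q),Q.mean(0),np.median(Q[:,2]),r)
E
```

```text
[467.05257272 229.82412488 183.1578545 ] [4.34419331e-01 3.23855576e-01 1.89186587e+00 8.02178893e-06
 9.24933341e-01 1.66404561e+00] 39.70803676493356
[[ 9.424e-01  3.346e-01  8.000e-04]
 [ 3.346e-01 -9.424e-01  4.000e-04]
 [ 9.000e-04 -1.000e-04 -1.000e+00]]
861 [465.49746645 230.78473374  67.62589185] 67.80932575378421 ((464.1192626953125, 230.18740844726562), (38.504371643066406, 11.653877258300781), 19.2440128326416)
2849 [466.86068922 231.18102384  39.09134897] 39.06542339899522 ((464.80352783203125, 230.68667602539062), (54.30171203613281, 55.535762786865234), 19.551429748535156)
```

View pics/w1.png

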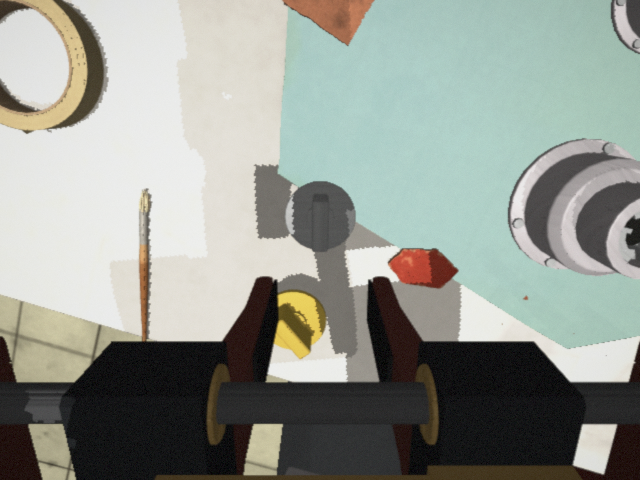

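The wrist view shows the grey plug at (320,210) between the fingers' lines, with the yellow one behind at (300,325). It measures (464.5,230.5), wing 19.3°, size 38.5x11.7, head about 55, so it matches. I descend and grip.

Emit:
servo_tool:
  steps:
    - [[-0.0025, 0.0007, -0.016], [0, 0, 0], -0.1]
    - [[0, 0, -0.016], [0, 0, 0], -0.1]
    - [[0, 0, -0.016], [0, 0, 0], -0.1]
    - [[0, 0, -0.016], [0, 0, 0], -0.1]
    - [[0, 0, -0.016], [0, 0, 0], -0.1]
    - [[0, 0, -0.016], [0, 0, 0], -0.1]
    - [[0, 0, -0.016], [0, 0, 0], -0.1]
    - [[0, 0, -0.016], [0, 0, 0], -0.1]

```text
t: 2.15
ee_pos: [464.7, 230.8, 54.4]
orientation: [-3.096, -0.533, -0.002]
ft_force: [-0.3, -0.7, 0.5]
width: 39.4
grasp_force: 0.0
```

Emit:
servo_tool:
  steps:
    - [[0, 0, -0.005], [0, 0, 0], -0.1]
    - [[0, 0, -0.005], [0, 0, 0], -0.1]
    - [[0, 0, -0.003], [0, 0, 0], -0.1]
    - [[0, 0, 0], [0, 0, 0], -0.1]
    - [[0, 0, 0], [0, 0, 0], -0.1]
    - [[0, 0, 0], [0, 0, 0], -0.5]
    - [[0, 0, 0], [0, 0, 0], -0.6]
    - [[0, 0, 0], [0, 0, 0], -0.6]

```text
t: 2.82
ee_pos: [464.3, 230.8, 42.2]
orientation: [-3.096, -0.533, -0.001]
ft_force: [0.1, -0.6, -0.4]
width: 23.0
grasp_force: 0.0
```

Emit:
servo_tool:
  steps:
    - [[0, 0, 0], [0, 0, 0], -0.8]
    - [[0, 0, 0], [0, 0, 0], -1]
    - [[0, 0, 0], [0, 0, 0], -1]
    - [[0, 0, 0], [0, 0, 0], -1]
    - [[0, 0, 0], [0, 0, 0], -1]
    - [[0, 0, 0], [0, 0, 0], -1]
    - [[0, 0, 0], [0, 0, 0], -1]
    - [[0, 0, 0.002], [0, 0, 0], -1]

```text
t: 3.48
ee_pos: [463.7, 230.5, 43.4]
orientation: [3.096, 0.533, -0.001]
ft_force: [-0.4, -0.2, -1.5]
width: 11.8
grasp_force: 30.0
```

Emit:
servo_tool:
  steps:
    - [[0, 0, 0.01], [0, 0, 0], -1]
    - [[0, 0, 0.025], [0, 0, 0], -1]
    - [[0, 0, 0.025], [0, 0, 0], -1]
    - [[0, 0, 0.025], [0, 0, 0], -1]
    - [[0.007, -0.02, 0.02], [0, 0, 0], -1]
    - [[0.007, -0.02, 0.008], [0, 0, 0], -1]
    - [[0.007, -0.02, 0], [0, 0, 0], -1]
    - [[0.007, -0.02, 0], [0, 0, 0], -1]

```text
t: 4.15
ee_pos: [492.5, 150.0, 158.1]
orientation: [-3.096, -0.534, -0.003]
ft_force: [-0.3, -0.2, -1.4]
width: 11.9
grasp_force: 30.0
```

```bash
python3 - <<'E'
from h import *
from scipy.optimize import least_squares
d=grab("wrist");o=sensors.get_obs();print(o["ee_pos"],o["width"],o["grasp_force"],o["ft_force"])
R=cv2.Rodrigues(o["orientation"])[0];print(R.round(4))
cv2.imwrite("pics/w2.png",d["c"])
W=cloud(d);P=W.reshape(-1,3);P=P[~np.isnan(P[:,0])&(np.hypot(P[:,0]-538,P[:,1]-24)<45)]
S=P[(P[:,2]>87)&(P[:,2]<94)]
def circ(S,r): 
    s=least_squares(lambda p:np.hypot(S[:,0]-p[0],S[:,1]-p[1])-r,[538,24],loss="soft_l1");return s.x
print(len(S),S.mean(0),cv2.minEnclosingCircle(S[:,:2].astype(np.float32)) if len(S) else 0, circ(S,26.5) if len(S) else 0)
E
```

```text
[493.22246751 147.29936989 157.70612618] 11.309357462878003 29.997682571411133 [ 1.53376165 -2.23326282 -1.07881847]
[[ 9.426e-01  3.339e-01  1.500e-03]
 [ 3.339e-01 -9.426e-01 -9.000e-04]
 [ 1.100e-03  1.400e-03 -1.000e+00]]
4422 [539.73978818  22.55547053  90.42250433] ((538.7305297851562, 21.51536750793457), 31.464561462402344) [538.78151791  23.11667408]
```

View pics/w2.png

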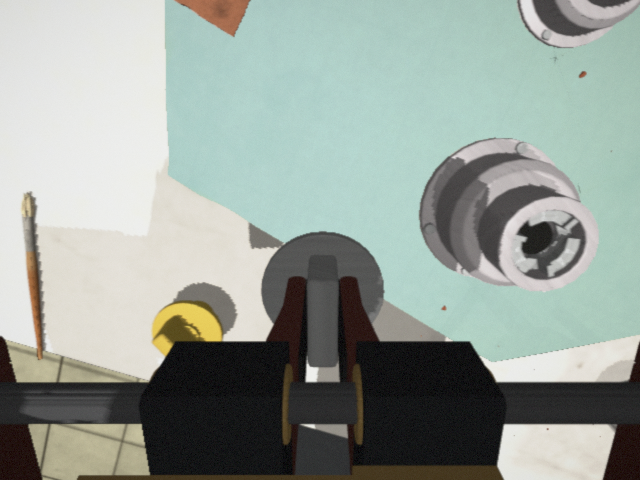

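The wrist view shows the plug held, with its wing at (322,310) and head circle at (322,290). The canister mouth is at (548,240) and its bush slots are visible. I measure the plug axis and the mouth in this one picture.

```bash
python3 - <<'E'
from h import *
from scipy.optimize import least_squares
d=load("wrist");W=cloud(d)
P=W.reshape(-1,3);P=P[~np.isnan(P[:,0])]
def ring(S,c,r,outer):
    # edge points per angular bin, then circle fit
    for _ in range(4):
        a=np.arctan2(S[:,1]-c[1],S[:,0]-c[0]);rr=np.hypot(S[:,0]-c[0],S[:,1]-c[1]);E=[]
        for k in np.linspace(-np.pi,np.pi,73)[:-1]:
            m=(a>=k)&(a<k+np.pi/36)
            if m.sum()>3:
                i=np.argsort(rr[m]);E.append(S[m][i[-2] if outer else i[1]][:2])
        E=np.array(E);s=least_squares(lambda p:np.hypot(E[:,0]-p[0],E[:,1]-p[1])-p[2],[*c,r],loss="soft_l1",f_scale=.5);c=s.x[:2]
    return s.x,len(E)
M=P[(np.hypot(P[:,0]-538,P[:,1]-23)<36)&(P[:,2]>87.5)&(P[:,2]<94)]
print("mouth outer",ring(M,[538,23],31,1),"inner",ring(M[np.hypot(M[:,0]-538.7,M[:,1]-22.5)>17],[538,23],22,0),np.median(M[:,2]))
T=np.array([493.2,147.3])
H=P[(np.hypot(P[:,0]-T[0],P[:,1]-T[1])<36)&(P[:,2]>145)&(P[:,2]<162)]
print(np.percentile(H[:,2],[5,50,95]));H=H[abs(H[:,2]-np.median(H[:,2]))<3]
print("head",ring(H,T,28,1))
S=P[(np.hypot(P[:,0]-T[0],P[:,1]-T[1])<30)&(P[:,2]>176)&(P[:,2]<190)]
if len(S):print("wing top",np.median(S[:,2]),cv2.minAreaRect(S[:,:2].astype(np.float32)))
# polar view of the mouth at z=84 for slots
c=ring(M,[538,23],31,1)[0]
E=np.linalg.inv(d["M"]);img=np.zeros((120,720,3),np.uint8)
for z,off in((84,0),):
    th=np.radians(np.arange(0,360,.5));r=np.linspace(0,34,120)
    X=np.stack([c[0]+r[:,None]*np.cos(th),c[1]+r[:,None]*np.sin(th),np.full((120,720),z)],-1)@E[:3,:3].T+E[:3,3]
    img=cv2.remap(d["c"],(X[...,0]/X[...,2]*d["f"]+d["cx"]).astype(np.float32),(X[...,1]/X[...,2]*d["f"]+d["cy"]).astype(np.float32),1)
big=cv2.resize(d["c"][180:300,490:605],None,fx=4,fy=4,interpolation=2)[:, :]
o=np.zeros((600,720,3),np.uint8);o[:480,:460]=big;o[480:]=img;cv2.imwrite("pics/slots.png",o)
E
```

```text
mouth outer (array([538.57446582,  22.00737552,  30.44227055]), 72) inner (array([538.58463268,  22.14429068,  21.89001599]), 72) 90.676986074582
[153.8303889  155.28517774 156.60006928]
head (array([492.99820351, 149.68756701,  27.67098222]), 50)
wing top 184.07040070460397 ((494.9560241699219, 147.3789520263672), (38.21460723876953, 28.79873275756836), 39.77012634277344)
```

View pics/slots.png

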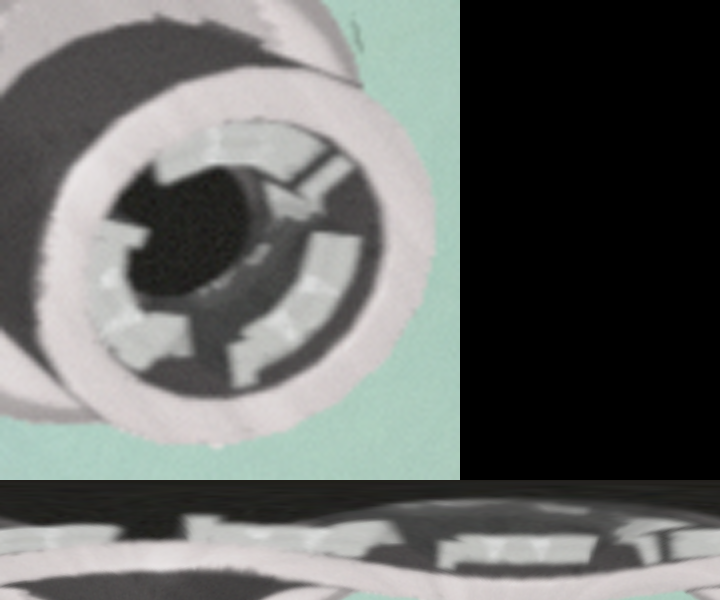

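The bush slots are centred near 76°, 196° and 316°. I turn the plug 20° clockwise on approach so that it lands on the bush either way, then drops on anticlockwise turning.

Emit:
servo_tool:
  steps:
    - [[0.0055, -0.0155, 0], [0, 0, -5], -1]
    - [[0.0055, -0.0155, 0], [0, 0, -5], -1]
    - [[0.0055, -0.0155, 0], [0, 0, -5], -1]
    - [[0.0055, -0.0155, 0], [0, 0, -5], -1]
    - [[0.0055, -0.0155, 0], [0, 0, 0], -1]
    - [[0.0055, -0.0155, 0], [0, 0, 0], -1]
    - [[0.0055, -0.0155, 0], [0, 0, 0], -1]
    - [[0.0055, -0.0155, 0], [0, 0, 0], -1]

```text
t: 4.87
ee_pos: [535.9, 26.1, 156.9]
orientation: [-3.141, 0.013, 0.001]
ft_force: [0.1, -0.1, -0.8]
width: 11.7
grasp_force: 30.0
```

Emit:
servo_tool:
  steps:
    - [[0, 0, 0], [0, 0, 0], -1]
    - [[0, 0, 0], [0, 0, 0], -1]
    - [[0, 0, 0], [0, 0, 0], -1]
    - [[0, 0, 0], [0, 0, 0], -1]
    - [[0, 0, 0], [0, 0, 0], -1]
    - [[0, 0, 0], [0, 0, 0], -1]
    - [[0, 0, 0], [0, 0, 0], -1]
    - [[0, 0, 0], [0, 0, 0], -1]

```text
t: 5.53
ee_pos: [536.0, 26.9, 156.7]
orientation: [-3.142, 0.012, 0.0]
ft_force: [-0.7, 0.3, -1.0]
width: 11.9
grasp_force: 30.0
```

Emit:
servo_tool:
  steps:
    - [[0.0022, -0.0044, 0], [0, 0, 0], -1]
    - [[0, 0, -0.006], [0, 0, 0], -1]
    - [[0, 0, -0.008], [0, 0, 0], -1]
    - [[0, 0, -0.008], [0, 0, 0], -1]
    - [[0, 0, -0.005], [0, 0, 0], -1]
    - [[0, 0, -0.002], [0, 0, 0], -1]
    - [[0, 0, 0], [0, 0, 0], -1]
    - [[0, 0, 0], [0, 0, 0], -1]

```text
t: 6.2
ee_pos: [538.2, 22.2, 127.4]
orientation: [3.142, -0.013, -0.001]
ft_force: [-0.6, 0.2, -1.4]
width: 11.9
grasp_force: 30.0
```

Emit:
servo_tool:
  steps:
    - [[0, 0, -0.001], [0, 0, 0], -1]
    - [[0, 0, -0.001], [0, 0, 0], -1]
    - [[0, 0, -0.001], [0, 0, 0], -1]
    - [[0, 0, -0.001], [0, 0, 0], -1]
    - [[0, 0, -0.001], [0, 0, 0], -1]
    - [[0, 0, -0.001], [0, 0, 0], -1]
    - [[0, 0, 0], [0, 0, 0], -1]
    - [[0, 0, 0], [0, 0, 0], -1]

```text
t: 6.87
ee_pos: [538.2, 22.2, 121.6]
orientation: [-3.142, 0.013, 0.0]
ft_force: [1.2, 0.2, -0.5]
width: 11.8
grasp_force: 30.0
```

Emit:
servo_tool:
  steps:
    - [[0, 0, -0.001], [0, 0, 0], -1]
    - [[0, 0, -0.001], [0, 0, 0], -1]
    - [[0, 0, -0.001], [0, 0, 0], -1]
    - [[0, 0, -0.001], [0, 0, 0], -1]
    - [[0, 0, -0.001], [0, 0, 0], -1]
    - [[0, 0, -0.0005], [0, 0, 0], -1]
    - [[0, 0, 0], [0, 0, 0], -1]
    - [[0, 0, 0], [0, 0, 0], -1]

```text
t: 7.53
ee_pos: [538.2, 22.2, 116.1]
orientation: [-3.142, 0.013, 0.0]
ft_force: [0.2, 0.0, -2.3]
width: 11.8
grasp_force: 30.0
```

Emit:
servo_tool:
  steps:
    - [[0, 0, -0.0005], [0, 0, 0], -1]
    - [[0, 0, -0.0005], [0, 0, 0], -1]
    - [[0, 0, -0.0005], [0, 0, 0], -1]
    - [[0, 0, 0], [0, 0, 0], -1]
    - [[0, 0, 0], [0, 0, 0], -1]
    - [[0, 0, 0], [0, 0, 0], -1]
    - [[0, 0, 0], [0, 0, 0], -1]
    - [[0, 0, 0], [0, 0, 0], -1]

```text
t: 8.2
ee_pos: [538.2, 22.2, 114.7]
orientation: [-3.142, 0.013, -0.0]
ft_force: [0.2, -0.2, -1.9]
width: 11.9
grasp_force: 30.0
```

Emit:
servo_tool:
  steps:
    - [[0, 0, -0.0005], [0, 0, 0], -1]
    - [[0, 0, -0.0005], [0, 0, 0], -1]
    - [[0, 0, 0], [0, 0, 0], -1]
    - [[0, 0, 0], [0, 0, 0], -1]
    - [[0, 0, 0], [0, 0, 0], -1]
    - [[0, 0, 0], [0, 0, 0], -1]
    - [[0, 0, 0], [0, 0, 0], -1]
    - [[0, 0, 0], [0, 0, 0], -1]

```text
t: 8.87
ee_pos: [538.4, 22.2, 114.1]
orientation: [-3.142, 0.013, -0.001]
ft_force: [-1.8, -0.1, 5.2]
width: 12.0
grasp_force: 30.0
```

Contact at about 6.5 N, with the lugs on the bush. I turn anticlockwise in steps and watch for the force to drop.

Emit:
servo_tool:
  steps:
    - [[0, 0, 0], [0, 0, 2], -1]
    - [[0, 0, 0], [0, 0, 2], -1]
    - [[0, 0, 0], [0, 0, 2], -1]
    - [[0, 0, 0], [0, 0, 2], -1]
    - [[0, 0, 0], [0, 0, 2], -1]
    - [[0, 0, 0], [0, 0, 2], -1]
    - [[0, 0, 0], [0, 0, 0], -1]
    - [[0, 0, 0], [0, 0, 0], -1]

```text
t: 9.53
ee_pos: [539.0, 22.2, 114.1]
orientation: [3.126, 0.314, 0.002]
ft_force: [0.2, -0.8, 5.5]
width: 11.8
grasp_force: 30.0
```

```bash
python3 -c "
from h import *
o=sensors.get_obs();R=cv2.Rodrigues(o['orientation'])[0];print(o['ft_force'],o['moment'],o['ee_pos'],np.degrees(np.arctan2(R[1,1],R[0,1])),o['qpos'][5])"
```

```text
[ 0.1639643  -0.84906658  5.51903972] [ 0.06503078 -0.02150999  0.04298851] [538.95292842  22.2055886  114.12144008] -78.52028854145496 1.389633402208754
```

Emit:
servo_tool:
  steps:
    - [[0, 0, 0], [0, 0, 2], -1]
    - [[0, 0, 0], [0, 0, 2], -1]
    - [[0, 0, 0], [0, 0, 2], -1]
    - [[0, 0, 0], [0, 0, 1], -1]
    - [[0, 0, 0], [0, 0, 0], -1]
    - [[0, 0, 0], [0, 0, 0], -1]
    - [[0, 0, 0], [0, 0, 0], -1]
    - [[0, 0, 0], [0, 0, 0], -1]

```text
t: 10.2
ee_pos: [538.9, 22.2, 114.1]
orientation: [3.101, 0.504, 0.002]
ft_force: [-0.6, 0.1, 5.7]
width: 11.7
grasp_force: 30.0
```

Emit:
servo_tool:
  steps:
    - [[0, 0, 0], [0, 0, 2], -1]
    - [[0, 0, 0], [0, 0, 2], -1]
    - [[0, 0, 0], [0, 0, 2], -1]
    - [[0, 0, 0], [0, 0, 0], -1]
    - [[0, 0, 0], [0, 0, 0], -1]
    - [[0, 0, 0], [0, 0, 0], -1]
    - [[0, 0, 0], [0, 0, 0], -1]
    - [[0, 0, 0], [0, 0, 0], -1]

```text
t: 10.87
ee_pos: [538.9, 22.2, 114.1]
orientation: [3.07, 0.666, 0.002]
ft_force: [0.7, -1.2, 4.7]
width: 12.1
grasp_force: 30.0
```

Emit:
servo_tool:
  steps:
    - [[0, 0, 0], [0, 0, 3], -1]
    - [[0, 0, 0], [0, 0, 3], -1]
    - [[0, 0, 0], [0, 0, 3], -1]
    - [[0, 0, 0], [0, 0, 3], -1]
    - [[0, 0, 0], [0, 0, 0], -1]
    - [[0, 0, 0], [0, 0, 0], -1]
    - [[0, 0, 0], [0, 0, 0], -1]
    - [[0, 0, 0], [0, 0, 0], -1]

```text
t: 11.53
ee_pos: [538.9, 22.2, 114.1]
orientation: [2.983, 0.983, 0.002]
ft_force: [0.5, 0.3, 5.6]
width: 12.0
grasp_force: 30.0
```

Emit:
servo_tool:
  steps:
    - [[0, 0, 0], [0, 0, 3], -1]
    - [[0, 0, 0], [0, 0, 3], -1]
    - [[0, 0, 0], [0, 0, 3], -1]
    - [[0, 0, 0], [0, 0, 0], -1]
    - [[0, 0, 0], [0, 0, 0], -1]
    - [[0, 0, 0], [0, 0, 0], -1]
    - [[0, 0, 0], [0, 0, 0], -1]
    - [[0, 0, 0], [0, 0, 0], -1]

```text
t: 12.2
ee_pos: [538.9, 22.2, 114.1]
orientation: [2.897, 1.214, 0.002]
ft_force: [-0.6, 0.3, 4.9]
width: 12.1
grasp_force: 30.0
```

Emit:
servo_tool:
  steps:
    - [[0, 0, 0], [0, 0, 3], -1]
    - [[0, 0, 0], [0, 0, 3], -1]
    - [[0, 0, 0], [0, 0, 3], -1]
    - [[0, 0, 0], [0, 0, 3], -1]
    - [[0, 0, 0], [0, 0, 0], -1]
    - [[0, 0, 0], [0, 0, 0], -1]
    - [[0, 0, 0], [0, 0, 0], -1]
    - [[0, 0, 0], [0, 0, 0], -1]

```text
t: 12.87
ee_pos: [538.9, 22.2, 114.1]
orientation: [2.755, 1.508, 0.002]
ft_force: [0.1, -0.4, 4.3]
width: 11.9
grasp_force: 30.0
```

Emit:
servo_tool:
  steps:
    - [[0, 0, 0], [0, 0, 2], -1]
    - [[0, 0, 0], [0, 0, 2], -1]
    - [[0, 0, 0], [0, 0, 2], -1]
    - [[0, 0, 0], [0, 0, 2], -1]
    - [[0, 0, 0], [0, 0, 0], -1]
    - [[0, 0, 0], [0, 0, 0], -1]
    - [[0, 0, 0], [0, 0, 0], -1]
    - [[0, 0, 0], [0, 0, 0], -1]

```text
t: 13.53
ee_pos: [538.5, 22.0, 113.7]
orientation: [2.642, 1.698, 0.0]
ft_force: [2.5, -1.9, 1.1]
width: 12.0
grasp_force: 30.0
```

The force fell away, so the slots are found. I turn a little further and push down gently.

Emit:
servo_tool:
  steps:
    - [[0, 0, 0], [0, 0, 2], -1]
    - [[0, 0, 0], [0, 0, 2], -1]
    - [[0, 0, -0.0005], [0, 0, 0], -1]
    - [[0, 0, -0.0005], [0, 0, 0], -1]
    - [[0, 0, -0.0005], [0, 0, 0], -1]
    - [[0, 0, -0.0005], [0, 0, 0], -1]
    - [[0, 0, 0], [0, 0, 0], -1]
    - [[0, 0, 0], [0, 0, 0], -1]

```text
t: 14.2
ee_pos: [538.5, 22.0, 111.9]
orientation: [2.581, 1.79, 0.001]
ft_force: [2.3, -4.2, 5.0]
width: 11.9
grasp_force: 30.0
```

Emit:
servo_tool:
  steps:
    - [[0.0002, -0.0004, 0], [0, 0, 0], -1]
    - [[0, 0, -0.0007], [0, 0, 0], -1]
    - [[0, 0, -0.0007], [0, 0, 0], -1]
    - [[0, 0, -0.0007], [0, 0, 0], -1]
    - [[0, 0, -0.0007], [0, 0, 0], -1]
    - [[0, 0, -0.0007], [0, 0, 0], -1]
    - [[0, 0, 0], [0, 0, 0], -1]
    - [[0, 0, 0], [0, 0, 0], -1]

```text
t: 14.87
ee_pos: [538.4, 21.8, 107.9]
orientation: [-2.581, -1.791, 0.0]
ft_force: [2.2, -2.6, 0.3]
width: 11.6
grasp_force: 30.0
```

```bash
python3 -c "
from h import *
o=sensors.get_obs();R=cv2.Rodrigues(o['orientation'])[0];print(o['ft_force'],o['moment'],o['ee_pos'],np.degrees(np.arctan2(R[1,1],R[0,1])),o['qpos'][5])"
```

```text
[ 2.16629247 -2.55521423  0.27894003] [-0.56185688 -0.5504895   0.02134643] [538.38531265  21.83842516 107.88314841] -20.48422125887979 0.3758323830002896
```

Emit:
servo_tool:
  steps:
    - [[0.0002, -0.0003, 0], [0, 0, 0], -1]
    - [[0, 0, -0.0007], [0, 0, 0], -1]
    - [[0, 0, -0.0007], [0, 0, 0], -1]
    - [[0, 0, -0.0007], [0, 0, 0], -1]
    - [[0, 0, -0.0007], [0, 0, 0], -1]
    - [[0, 0, -0.0007], [0, 0, 0], -1]
    - [[0, 0, -0.0003], [0, 0, 0], -1]
    - [[0, 0, 0], [0, 0, 0], -1]

```text
t: 15.53
ee_pos: [538.5, 21.7, 104.3]
orientation: [-2.581, -1.791, 0.0]
ft_force: [0.8, 0.7, 2.9]
width: 11.7
grasp_force: 30.0
```

Emit:
servo_tool:
  steps:
    - [[0, 0, -0.0004], [0, 0, 0], -1]
    - [[0, 0, -0.0004], [0, 0, 0], -1]
    - [[0, 0, 0], [0, 0, 0], -1]
    - [[0, 0, 0], [0, 0, 0], -1]
    - [[0, 0, 0], [0, 0, 0], -1]
    - [[0, 0, 0], [0, 0, 0], -1]
    - [[0, 0, 0], [0, 0, 0], -1]
    - [[0, 0, 0], [0, 0, 0], -1]

```text
t: 16.2
ee_pos: [538.5, 21.7, 104.0]
orientation: [-2.581, -1.791, 0.0]
ft_force: [-1.3, 1.1, 8.8]
width: 12.2
grasp_force: 30.0
```

Bottomed in the slots. Now I screw clockwise, following down while watching the force.

Emit:
servo_tool:
  steps:
    - [[0, 0, 0], [0, 0, -3], -1]
    - [[0, 0, 0], [0, 0, -3], -1]
    - [[0, 0, 0], [0, 0, -3], -1]
    - [[0, 0, 0], [0, 0, -3], -1]
    - [[0, 0, 0], [0, 0, -3], -1]
    - [[0, 0, 0], [0, 0, 0], -1]
    - [[0, 0, 0], [0, 0, 0], -1]
    - [[0, 0, 0], [0, 0, 0], -1]

```text
t: 16.87
ee_pos: [538.7, 21.5, 104.1]
orientation: [2.793, 1.439, 0.0]
ft_force: [-0.7, 0.4, 8.2]
width: 12.1
grasp_force: 30.0
```

```bash
cat >s.py <<'E'
from h import *
o=sensors.get_obs();R=cv2.Rodrigues(o['orientation'])[0];print(o['ft_force'].round(1),o['moment'].round(2),o['ee_pos'].round(1),np.degrees(np.arctan2(R[1,1],R[0,1])).round(1),o['qpos'][5].round(3))
E
python3 s.py
```

```text
[-0.7  0.4  8.2] [ 0.08  0.12 -0.05] [538.7  21.5 104.1] -35.5 0.637
```

Emit:
servo_tool:
  steps:
    - [[0, 0, -0.0002], [0, 0, -3], -1]
    - [[0, 0, -0.0002], [0, 0, -3], -1]
    - [[0, 0, -0.0003], [0, 0, -3], -1]
    - [[0, 0, -0.0003], [0, 0, -3], -1]
    - [[0, 0, 0], [0, 0, 0], -1]
    - [[0, 0, 0], [0, 0, 0], -1]
    - [[0, 0, 0], [0, 0, 0], -1]
    - [[0, 0, 0], [0, 0, 0], -1]

```text
t: 17.53
ee_pos: [538.7, 21.5, 102.9]
orientation: [2.928, 1.139, 0.0]
ft_force: [-0.2, -0.0, 5.7]
width: 11.9
grasp_force: 30.0
```

```bash
python3 s.py
```

```text
[-0.2 -0.   5.7] [ 0.03  0.06 -0.09] [538.7  21.5 102.9] -47.5 0.846
```

Emit:
servo_tool:
  steps:
    - [[0, 0, -0.0003], [0, 0, -3], -1]
    - [[0, 0, -0.0003], [0, 0, -3], -1]
    - [[0, 0, -0.0003], [0, 0, -3], -1]
    - [[0, 0, -0.0004], [0, 0, -3], -1]
    - [[0, 0, 0], [0, 0, 0], -1]
    - [[0, 0, 0], [0, 0, 0], -1]
    - [[0, 0, 0], [0, 0, 0], -1]
    - [[0, 0, 0], [0, 0, 0], -1]

```text
t: 18.2
ee_pos: [538.7, 21.5, 101.6]
orientation: [-3.031, -0.827, -0.0]
ft_force: [-0.1, 0.4, 6.1]
width: 12.2
grasp_force: 30.0
```

Emit:
servo_tool:
  steps:
    - [[0, 0, -0.0003], [0, 0, -3], -1]
    - [[0, 0, -0.0003], [0, 0, -3], -1]
    - [[0, 0, -0.0003], [0, 0, -3], -1]
    - [[0, 0, -0.0003], [0, 0, -3], -1]
    - [[0, 0, 0], [0, 0, 0], -1]
    - [[0, 0, 0], [0, 0, 0], -1]
    - [[0, 0, 0], [0, 0, 0], -1]
    - [[0, 0, 0], [0, 0, 0], -1]

```text
t: 18.87
ee_pos: [538.6, 21.5, 100.3]
orientation: [-3.101, -0.506, 0.0]
ft_force: [0.1, 0.7, 6.2]
width: 11.8
grasp_force: 30.0
```

```bash
python3 s.py
```

```text
[0.1 0.7 6.2] [ 0.08  0.08 -0.03] [538.6  21.5 100.3] -71.5 1.265
```

Emit:
servo_tool:
  steps:
    - [[0, 0, -0.0002], [0, 0, -3], -1]
    - [[0, 0, -0.0002], [0, 0, -3], -1]
    - [[0, 0, -0.0002], [0, 0, -3], -1]
    - [[0, 0, 0], [0, 0, -3], -1]
    - [[0, 0, 0], [0, 0, 0], -1]
    - [[0, 0, 0], [0, 0, 0], -1]
    - [[0, 0, 0], [0, 0, 0], -1]
    - [[0, 0, 0], [0, 0, 0], -1]

```text
t: 19.53
ee_pos: [538.7, 21.5, 99.9]
orientation: [-3.136, -0.179, -0.0]
ft_force: [-0.5, -0.2, 7.2]
width: 11.7
grasp_force: 30.0
```

```bash
python3 s.py
```

```text
[-0.5 -0.2  7.2] [ 0.06  0.06 -0.06] [538.7  21.5  99.9] -83.5 1.475
```

Emit:
servo_tool:
  steps:
    - [[0, 0, 0], [0, 0, -3], -1]
    - [[0, 0, 0], [0, 0, -3], -1]
    - [[0, 0, 0], [0, 0, -3], -1]
    - [[0, 0, 0], [0, 0, 0], -1]
    - [[0, 0, 0], [0, 0, 0], -1]
    - [[0, 0, 0], [0, 0, 0], -1]
    - [[0, 0, 0], [0, 0, 0], -1]
    - [[0, 0, 0], [0, 0, 0], -1]

```text
t: 20.2
ee_pos: [538.7, 21.5, 99.9]
orientation: [-3.141, 0.068, -0.0]
ft_force: [0.3, -0.1, 7.5]
width: 12.0
grasp_force: 30.0
```

```bash
python3 s.py
```

```text
[ 0.3 -0.1  7.5] [ 0.1   0.04 -0.06] [538.7  21.5  99.9] -92.5 1.632
```

Emit:
servo_tool:
  steps:
    - [[0, 0, 0], [0, 0, -2], -1]
    - [[0, 0, 0], [0, 0, -2], -1]
    - [[0, 0, 0], [0, 0, -2], -1]
    - [[0, 0, 0], [0, 0, 0], -1]
    - [[0, 0, 0], [0, 0, 0], -1]
    - [[0, 0, 0], [0, 0, 0], -1]
    - [[0, 0, 0], [0, 0, 0], -1]
    - [[0, 0, 0], [0, 0, 0], -1]

```text
t: 20.87
ee_pos: [538.9, 21.7, 99.9]
orientation: [-3.133, 0.232, -0.001]
ft_force: [0.5, 2.0, 6.7]
width: 11.8
grasp_force: 30.0
```

```bash
python3 s.py
```

```text
[0.5 2.  6.7] [0.35 0.04 0.02] [538.9  21.7  99.9] -98.5 1.736
```

Emit:
servo_tool:
  steps:
    - [[0, 0, 0], [0, 0, -2], -1]
    - [[0, 0, 0], [0, 0, -2], -1]
    - [[0, 0, 0], [0, 0, 0], -1]
    - [[0, 0, 0], [0, 0, 0], -1]
    - [[0, 0, 0], [0, 0, 0], -1]
    - [[0, 0, 0], [0, 0, 0], -1]
    - [[0, 0, 0], [0, 0, 0], -1]
    - [[0, 0, 0], [0, 0, 0], -1]

```text
t: 21.53
ee_pos: [538.8, 22.0, 99.9]
orientation: [-3.123, 0.339, -0.001]
ft_force: [-0.1, 3.4, 7.6]
width: 12.2
grasp_force: 30.1
```

```bash
python3 s.py
```

```text
[-0.1  3.4  7.6] [0.61 0.03 0.46] [538.8  22.   99.9] -102.4 1.805
```

The torque rose to 0.46 N m, which is the end stop, with the head down. I ease off, release and retreat.

Emit:
servo_tool:
  steps:
    - [[0, 0, 0.0003], [0, 0, 1], -1]
    - [[0, 0, 0.0003], [0, 0, 0], -1]
    - [[0, 0, 0], [0, 0, 0], -1]
    - [[0, 0, 0], [0, 0, 0], -0.5]
    - [[0, 0, 0], [0, 0, 0], -0.3]
    - [[0, 0, 0], [0, 0, 0], -0.1]
    - [[0, 0, 0], [0, 0, 0], -0.1]
    - [[0, 0, 0], [0, 0, 0], -0.1]

```text
t: 22.2
ee_pos: [538.3, 21.3, 99.9]
orientation: [3.126, -0.314, -0.001]
ft_force: [-0.5, -0.1, 0.2]
width: 38.6
grasp_force: 0.0
```

Emit:
servo_tool:
  steps:
    - [[0, 0, 0.005], [0, 0, 0], -0.1]
    - [[0, 0, 0.015], [0, 0, 0], -0.1]
    - [[0, 0, 0.015], [0, 0, 0], -0.1]
    - [[0, 0, 0.02], [0, 0, 0], -0.1]
    - [[0, 0, 0.02], [0, 0, 0], -0.1]
    - [[0, 0, 0.02], [0, 0, 0], -0.1]
    - [[0, 0, 0], [0, 0, 0], -0.1]
    - [[0, 0, 0], [0, 0, 0], -0.1]

```text
t: 22.87
ee_pos: [539.3, 21.5, 196.2]
orientation: [-3.126, 0.314, -0.004]
ft_force: [-0.4, -0.2, 0.2]
width: 39.2
grasp_force: 0.0
```

```bash
python3 s.py; python3 - <<'E'
from h import *
d=grab("wrist");W=cloud(d);P=W.reshape(-1,3);P=P[~np.isnan(P[:,0])]
r=np.hypot(P[:,0]-538.7,P[:,1]-22)
H=P[(r<40)&(P[:,2]>92)&(P[:,2]<104)]
print(len(H),np.median(H[:,2]),H.min(0),H.max(0))
A=np.c_[H[:,:2]-[538.7,22],np.ones(len(H))];k=np.linalg.lstsq(A,H[:,2],rcond=None)[0];print("tilt",k)
S=P[(r<30)&(P[:,2]>115)&(P[:,2]<135)];print(np.median(S[:,2]),cv2.minAreaRect(S[:,:2].astype(np.float32)))
s=grab("side");cv2.imwrite("pics/end.png",np.hstack([d["c"][80:400,180:500],cv2.resize(s["c"][210:290,280:380],(400,320),interpolation=2)]))
E
```

```text
[-0.4 -0.2  0.2] [0.05 0.09 0.01] [539.3  21.5 196.2] -101.5 1.789
3937 97.78227388183353 [511.42907838  -7.43720479  92.01646399] [567.04978684  50.20664637 103.78601439]
tilt [-8.79787584e-03  1.20525721e-03  9.79102348e+01]
126.5097058675374 ((538.908203125, 20.93606185913086), (11.995512008666992, 37.643070220947266), 80.7561264038086)
```

View pics/end.png

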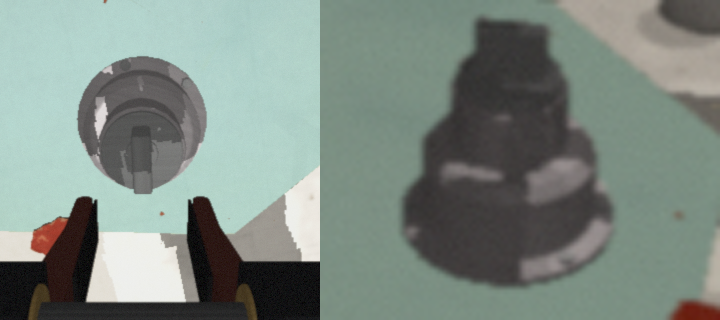

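The pictures show the plug seated centrally and level on the neck, with the fingers clear. The head measures about 0.8 mm above the rim, which is the thread's held end position, and tilt is about 0.5°. I hand it in.

```bash
python3 -c "
from workcell import close_job
print(close_job())"
```

```text
the job is handed in; nothing more can be done
None
```

The plug is screwed home to its end stop and released, with the head about 0.8 mm above the rim by the wrist camera; I handed the job in but got no verdict back.

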